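Close the ukulele mould and pin it

ROBOT

A 6-joint arm with a two-finger parallel gripper is mounted at the origin on the work surface. World frame = base frame: x ahead of the robot, y to its left, z up, the work surface at z = 0. Lengths are in mm, angles in rad, forces in N, time in s.
With the tool pointing down it reaches from about 375 to 975 mm from the base axis. Payload 3.8 kg.
Tool frame: the origin (TCP) lies at the very end of the fingers, on their centre line; the grasp point (between the pads) lies 19 mm behind it; z points along the fingers, y is the line along which they close (so a half turn about z gives the same grasp; the last joint's range is limited). The gripper opens to 88 mm and grips with 3 to 60 N. Pads are 18 mm wide; open, the fingers measure 123 mm over their backs; the gripper's body (75 mm by 187 mm) begins 45 mm behind the grasp point.
Start: joints at [-1.173, 0.264, 1.604, -0, 1.274, -0.037], TCP at [284.324, -612.191, 238.706] pointing down, gripper open.
Joint ranges: [-2.63, 2.63], [-0.94, 2.18], [0.31, 2.57], [-1.31, 4.45], [0, 2.66], [-2.55, 2.55]. Speed limits (rad/s): [2.57, 2.57, 3.14, 3.14, 3.14, 3.14].

INTERFACE

Orientations are given as [roll, pitch, yaw] about the fixed x, y, z axes, in that order (R = Rz(yaw) Ry(pitch) Rx(roll)).
In Python, from workcell import env, claw, solve_ik, get_image, camera_info, job_done, monitor gives the robot as it stands. Calls block until the motion is done:
- env.move_to(position, orientation): joint-space move of the TCP to a pose.
- env.move_linear(position, max_speed=150, orientation=None): straight line of the TCP; orientation=None keeps the orientation; max_speed is the mean speed in mm/s.
- env.move_j(angles): joint-space move.
- claw.gripper_to(opening): finger opening in mm; the grip force is fixed at half the most; returns when the fingers have stopped.
- env.hold(seconds).
- solve_ik(position, orientation): joint angles nearest the present ones, or None.
- get_image(name): name is "scene" or "side" or "wrist"; returns the picture (384x512x3 uint8, red, green, blue); there is no depth.
- camera_info(name): a dict with "fx", "fy", "cx", "cy" (pixels), "R" (3x3) and "t" (3): a world point X has camera coordinates R X + t; the wrist camera has in their place "T_tool_cam" (4x4, takes a point from camera to tool coordinates, whose origin is the TCP and whose axes are the flange's). Camera axes: x right, y down, z forward; pixel columns grow to the right and rows downward; lengths in mm; the calibration is good to about 2 mm. A picture is of the moment at which its call begins: read the wrist's pose just before it. camera_info takes no time and is no camera call.
A pose or a line that the arm cannot do raises env.MotionError and nothing moves.
- job_done(): hands the job in; it is judged then, once.
Readings, each from a call of its own:
- monitor.read_clock(): time.
- monitor.read_joint_pos(): joint angles.
- monitor.read_qvel(): joint speeds.
- monitor.read_joint_torque(): joint torques, N m.
- monitor.read_ee_pos(): TCP position.
- monitor.read_tool_rot(): TCP orientation.
- monitor.read_ft_force(): force on the tool from outside, world axes, zero at the start.
- monitor.read_moment(): the same for the moment, N m.
- monitor.read_grip_width(): finger opening in mm.
- monitor.read_finger_force(): force on a finger pad.
Only numpy, scipy, OpenCV 4.12 (cv2) and the standard library are available. Lean on these libraries where they do the work, as an engineer would, in place of code of your own. Each camera call takes 0.05 s, during which the arm holds its last target. There are 200 camera calls.

TASK

Swing the open half of the ukulele mould fully shut, then take the red-knobbed locking pin out of the rack and put it down through both eyes at the mould's near end until its collar rests on the upper eye. Leave the pin there, upright, with the mould still fully shut, and do not disturb the other two pins, the glue bottle or the hand plane.

Things in the scene. Friction and masses are not known exactly. Their poses are not given: they have to be found in the camera images.
- mould: plywood ukulele mould with a dark red rim in it, 390 mm long, 230 wide, 58 tall; this is its half that is fixed to the bench (own +y side). Origin: on the bench at the rim's centre; own +x runs from the lug end (near the robot) to the hinge end. The upright hinge axis is at own (167, 0) mm; when shut the post is at own (-127, -71) and both eyes at (-187, 0) mm
- half_post (a point): upright round black post standing on top of the swinging half near the lug end, 22 mm across, from 58 to 112 mm above the bench; this point is on its axis 90 mm above the bench. Part of the swinging half (own -y side of the mould), which shuts clockwise seen from above against a firm stop from 0.25 to 0.5 rad open; it takes about 2 N here to move, and stays where it is left
- upper_eye (a point): brass lug on the swinging half, 54 x 44 mm, 16 mm thick, its top 52 mm above the bench, with a vertical round through hole 17 mm across. This point is the centre of the hole at the lug's top face
- lower_eye (a point): dark steel lug on the fixed half, 54 x 44 mm, 22 mm thick, its top 32 mm above the bench, with the same 17 mm vertical through hole; the upper eye is right above it when the mould is shut. This point is the centre of the hole at the lug's top face, 187 mm from the mould's origin along its own -x
- rack: fixed wooden block 210 (own x) x 56 x 56 mm with three upright holes 14 mm across in a row, 70 mm apart, one pin in each; which hole has which pin varies. Origin: centre of its underside
- pin: the locking pin: red round knob 22 mm across and 40 mm tall, on a steel collar 26 mm across and 5 mm thick, over a round steel shank 12 mm across and 48 mm long with a tapered tip; about 90 g. It stands upright in a rack hole with the collar on the rack's top. Origin: on its axis at the underside of the collar, own z up to the knob (knob from 5 to 45 mm above the origin)
- pin_tip (a point): lower end of the locking pin's shank, on its axis, 48 mm below the pin's origin
- pin_blue: pin with a blue knob, wooden shank 32 mm long; too short for this job; stands in the rack; not to be moved. Origin: on its axis at the underside of the collar, z up
- pin_white: pin with a white knob, wooden shank 32 mm long; too short for this job; stands in the rack; not to be moved. Origin: on its axis at the underside of the collar, z up
- glue: yellow glue bottle with red cap, 54 mm across, 150 mm tall, standing left of the mould's near end; a bystander. Origin: centre of its underside
- plane: small hand plane, 160 x 52 mm, about 75 mm tall, on the right side of the bench; a bystander. Origin: centre of its sole

How it is judged (in metres and radians):
On the way, in this order (a step that is already met when the one before it is completed fails the run):
1. the mould is fully shut (upper eye within 4 mm of over the lower) (horizontal distance between upper_eye and lower_eye below 0.004 m), for 0.3 s.
2. the locking pin's tip has gone down through the upper eye into the lower one (horizontal distance between each of upper_eye, pin_tip and lower_eye below 0.006 m and z of pin_tip in the frame of lower_eye below -0.005 m), for 0.1 s.
At the end, for the whole second after the job is handed in: The mould is shut (upper eye within 5 mm of over the lower) and the locking pin stands at rest through both eyes: collar within 4 mm of the upper lug's top and 5 mm of the eye's centre, upright within 0.1 rad, tip within 6 mm of the lower eye's axis and at least 20 mm below the lower lug's top (horizontal distance between upper_eye and lower_eye below 0.005 m and horizontal distance between pin and upper_eye below 0.005 m and z of pin in the frame of upper_eye between -0.004 and 0.004 m and angle between pin's own z axis and vertical below 0.1 rad and horizontal distance between pin_tip and lower_eye below 0.006 m and z of pin_tip in the frame of lower_eye below -0.02 m and linear speed of pin below 0.02 m/s); the robot touches nothing.
It fails at once if one of the other pins, the glue bottle or the hand plane is moved by more than 40 mm (distance of any of pin_blue, pin_white, glue, plane from where it was at the start of the episode above 0.04 m).
It also fails if it takes over 59 s, if anything falls off the work surface, if the arm or the gripper's body presses on something with over 40 N, if the wrist force passes 120 N, or if a joint passes its speed limit or range.

## Working session

There is one attempt and no reset: what is moved stays moved. The work goes in short steps, each a Python script; the robot and the scene stay as the last script left them, time stands still between calls to the robot, and variables do not carry over. Pictures are saved under pics/ and viewed, at most 10 in all, crops included, and the job is handed in when it is done.

```bash
mkdir -p pics; ls; python3 - <<'E'
from workcell import *
import cv2,numpy as np
a=get_image("scene");b=get_image("side")
cv2.imwrite("pics/scene.png",a[:,:,::-1]);cv2.imwrite("pics/side.png",b[:,:,::-1])
for n in("scene","side","wrist"):print(n,camera_info(n))
print(monitor.read_clock(),monitor.read_tool_rot())
E
```

```text
pics
scene {'fx': 347.73344874230486, 'fy': 347.73344874230486, 'cx': 254.62805059660838, 'cy': 190.81645690965274, 'R': array([[-0.20109922,  0.97952009, -0.00997508],
       [ 0.81081289,  0.1607316 , -0.56280353],
       [-0.54967405, -0.12126727, -0.82653051]]), 't': array([ 128.51056056, -352.01722451, 1420.17578207])}
side {'fx': 352.8561480708068, 'fy': 352.8561480708068, 'cx': 253.29974480388788, 'cy': 188.78497151799985, 'R': array([[ 0.99639677, -0.08354871, -0.01459747],
       [-0.06727884, -0.67379768, -0.73584662],
       [ 0.05164329,  0.7341773 , -0.67699089]]), 't': array([-524.96213075,   75.28591307, 1096.98320806])}
wrist {'fx': 320.5799254123003, 'fy': 320.5799254123003, 'cx': 256.7724200982418, 'cy': 189.81116276696824, 'T_tool_cam': array([[ 4.19679338e-05, -9.49994653e-01, -3.12266165e-01,
         8.14047343e+01],
       [ 9.99999986e-01,  9.01064439e-05, -1.39729217e-04,
        -3.15806366e-01],
       [ 1.60879202e-04, -3.12266155e-01,  9.49994643e-01,
        -1.46106088e+02],
       [ 0.00000000e+00,  0.00000000e+00,  0.00000000e+00,
         1.00000000e+00]])}
0.1 [-3.13962261e+00 -6.73890710e-05  4.34820067e-01]
```

View pics/scene.png

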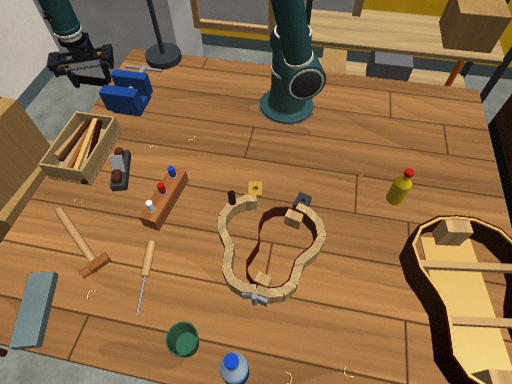

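View pics/side.png

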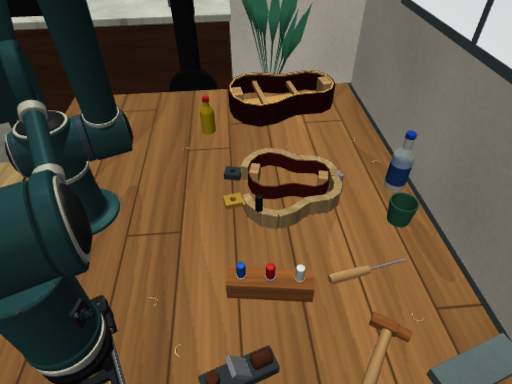

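Scene: blue, red and white knobs are at about (171,170), (161,188) and (150,205), so red is in the middle hole. The post is at (231,197), the brass eye at (255,188) and the steel eye at (303,200). In the side view red is at (270,270), brass at (234,200), steel at (232,172) and the post at (259,203).

```bash
cat > h.py <<'E'
import numpy as np,cv2
from workcell import *
def ray(n,uv):
    c=camera_info(n);R=c["R"];o=-R.T@c["t"]
    d=R.T@np.array([(uv[0]-c["cx"])/c["fx"],(uv[1]-c["cy"])/c["fy"],1]);return o,d/np.linalg.norm(d)
def onz(n,uv,z):
    o,d=ray(n,uv);return o+d*(z-o[2])/d[2]
def tri(a,b):
    A=0;B=0;rs=[ray("scene",a),ray("side",b)]
    for o,d in rs:
        P=np.eye(3)-np.outer(d,d);A=A+P;B=B+P@o
    x=np.linalg.solve(A,B);return x,np.linalg.norm(np.cross(x-rs[0][0],rs[0][1]))
def blob(im,box,f):
    x0,y0,x1,y1=box;c=im[y0:y1,x0:x1].astype(int);m=f(c[...,0],c[...,1],c[...,2]).astype(np.uint8)
    n,l,s,ct=cv2.connectedComponentsWithStats(m);k=1+np.argmax(s[1:,4]);return ct[k]+[x0,y0],s[k]+[x0,y0,0,0,0]
red=lambda r,g,b:(r>110)&(g<60)&(b<60)
blue=lambda r,g,b:(b>90)&(r<70)
yel=lambda r,g,b:(r>150)&(g>120)&(b<90)&(r-b>100)&(r-g<55)
blk=lambda r,g,b:(r<45)&(g<45)&(b<45)
stl=lambda r,g,b:(r<110)&(b>r)&(b<130)
wht=lambda r,g,b:(r>170)&(g>170)&(b>170)
E
python3 - <<'E'
from h import *
np.set_printoptions(precision=1,suppress=True)
A=cv2.imread("pics/scene.png")[...,::-1];B=cv2.imread("pics/side.png")[...,::-1]
for n,f,ba,bb in [("red",red,(150,178,175,200),(258,258,284,284)),("blue",blue,(163,160,182,180),(230,257,252,280)),("white",wht,(140,196,158,214),(290,260,310,285)),
 ("yel",yel,(243,176,268,202),(218,190,248,212)),("blk",blk,(222,186,242,208),(250,190,268,216)),("stl",stl,(290,188,316,212),(220,162,244,184))]:
    a,sa=blob(A,ba,f);b,sb=blob(B,bb,f);print(n,a,sa,b,sb,*tri(a,b))
    z=dict(red=81,blue=81,white=81,yel=50,blk=85,stl=28)[n];print("   ",onz("scene",a,z),onz("side",b,z))
c=[cv2.resize(x,None,fx=4,fy=4,interpolation=cv2.INTER_CUBIC) for x in (A[175:315,215:330],B[140:235,215:315])]
o=np.zeros((580,800,3),np.uint8)
o[:560,:460]=c[0]
o[:380,460:800]=c[1][:,:340]
cv2.imwrite("pics/crop.png",o[...,::-1])
E
```

```text
red [161.3 186.9] [157 183   9  11  51] [270.1 266.5] [266 263   9   8  54] [ 543.1 -315.    90.9] 1.6119869639241893
    [ 538.6 -320.3   81. ] [ 542.8 -307.    81. ]
blue [171.8 170.6] [168 166   8  11  55] [239.9 266.2] [236 262   9  13  64] [ 472.5 -305.5   87.2] 2.318018257804016
    [ 470.6 -309.1   81. ] [ 470.6 -299.5   81. ]
white [148.3 202.4] [145 200   7   6  32] [300.4 267.8] [297 265   8   7  44] [ 610.8 -329.8   98.9] 0.46945532023270165
    [ 601.4 -338.8   81. ] [ 614.  -317.3   81. ]
yel [254.6 184.3] [243 176  25  19 273] [233.4 198.5] [224 193  21  12 151] [461.5 -38.5  59.5] 4.326820979077598
    [450.3 -38.4  50. ] [464.8 -32.7  50. ]
blk [231.4 197.4] [228 191   8  14  76] [259.6 197.9] [251 190  17  22 193] [541.2 -89.   97.4] 3.01184931898199
    [536.6 -92.8  85. ] [540.1 -73.7  85. ]
stl [298.7 198.1] [294 193  13  13  36] [231.8 173. ] [224 167  16  13 179] [464.  109.7  31.7] 0.3636354637072963
    [461.2 109.9  28. ] [464.2 113.7  28. ]
```

View pics/crop.png

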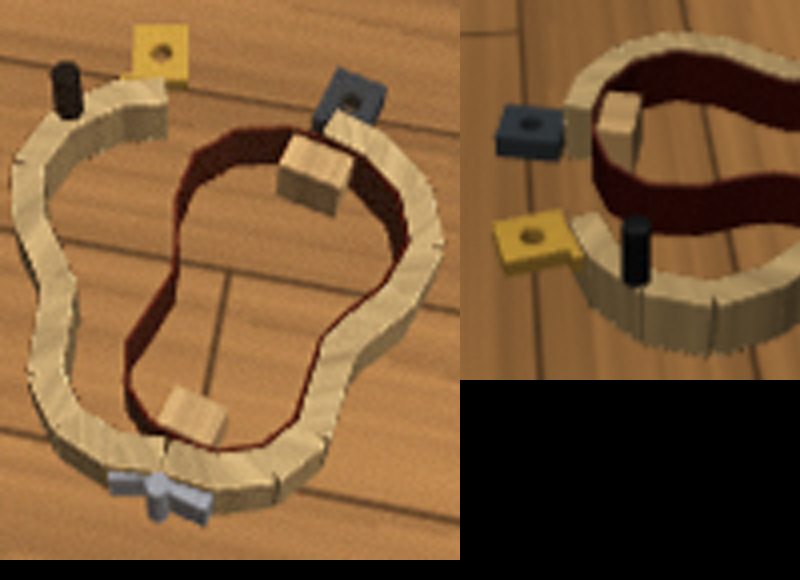

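The crop shows the brass eye's hole at scene (255.5,188) and side (233,199), and the steel hole at (302.8,200.3) and (233,171). The post top is at (231.5,191.8) and (259,196), and the hinge pin at about (254,294).

```bash
python3 - <<'E'
from h import *
np.set_printoptions(precision=1,suppress=True)
for n,a,b,z in [("LE",(302.75,200.25),(233,171),32),("UE",(255.5,188),(233,199),52),("post",(231.5,191.5),(259,195.5),112)]:
    print(n,*tri(a,b),onz("scene",a,z),onz("side",b,z))
print("hinge",onz("scene",(254.3,294.5),60))
L=(onz("scene",(302.75,200.25),32)+onz("side",(233,171),32))[:2]/2
U=(onz("scene",(255.5,188),52)+onz("side",(233,199),52))[:2]/2
d=U-L;m=(L+U)/2;h=np.linalg.norm(d);H=m+np.array([-d[1],d[0]])/h*np.sqrt(354**2-h*h/4)
ang=2*np.arcsin(h/2/354);e=(H-L)/354;yaw=np.arctan2(e[1],e[0]);n=np.array([-e[1],e[0]])
P=H-294*e-71*n;c,s=np.cos(ang),np.sin(ang)
print("H",H,"open",ang,"yaw",yaw,"postshut",P,"postopen ccw",H+np.array([[c,-s],[s,c]])@(P-H))
E
```

```text
LE [468.1 123.5  28.8] 0.8483140820683875 [469.3 123.8  32. ] [468.8 118.8  32. ]
UE [463.2 -32.9  48.4] 0.23156198441065087 [465.4 -32.2  52. ] [463.4 -36.8  52. ]
post [535.3 -92.  113.5] 1.6499206738784284 [532.6 -91.7 112. ] [536.7 -91.9 112. ]
hinge [808.1  34.4  60. ]
H [811.9  33.1] open 0.44397872300330904 yaw -0.25175815468529616 postshut [509.5  37.6] postopen ccw [536.9 -92.8]
```

```bash
cat > push.py <<'E'
from h import *
H=np.array([811.9,33.1]);r=302.46;phi0=-0.2518+np.arctan2(71,294)
def pose(a,off,z):
    p=phi0+a;t=np.array([-np.sin(p),np.cos(p)])
    P=H-r*np.array([np.cos(p),np.sin(p)])-off*t
    return [*P,z],[np.pi,0,p]
E
python3 - <<'E'
from push import *
np.set_printoptions(precision=1,suppress=True)
claw.gripper_to(0)
env.move_to(*pose(.444,55,160))
p,o=pose(.444,55,78);env.move_linear(p,150,o)
print(monitor.read_ft_force(),monitor.read_clock(),solve_ik(*pose(0,28,78)))
for a in np.arange(.44,.05,-.07):
    p,o=pose(a,28.5,78);env.move_linear(p,90,o);print(round(a,2),monitor.read_ft_force(),monitor.read_ee_pos())
print(monitor.read_clock())
im=get_image("scene");s=get_image("side")
cv2.imwrite("pics/p1.png",np.hstack([cv2.resize(im[150:310,180:340],(400,400)),cv2.resize(s[130:250,210:330],(400,400))])[...,::-1])
E
```

```text
[-0.1  0.  -0.2] 4.0833 [-0.   0.1  2.1 -0.   0.9  1.6]
0.44 [ 0.2 -0.3 -0. ] [ 548.1 -116.9   78.5]
0.37 [ 0.5  0.6 -0.3] [538.4 -98.8  78.1]
0.3 [0.1 0.2 1. ] [530.  -79.6  78.1]
0.23 [-0.6 -0.3  0.2] [522.9 -59.7  78.1]
0.16 [0.4 0.5 0.3] [517.1 -39.2  78.1]
0.09 [-0.2 -0.5 -0.5] [512.8 -18.4  78.1]
6.4583
```

View pics/p1.png

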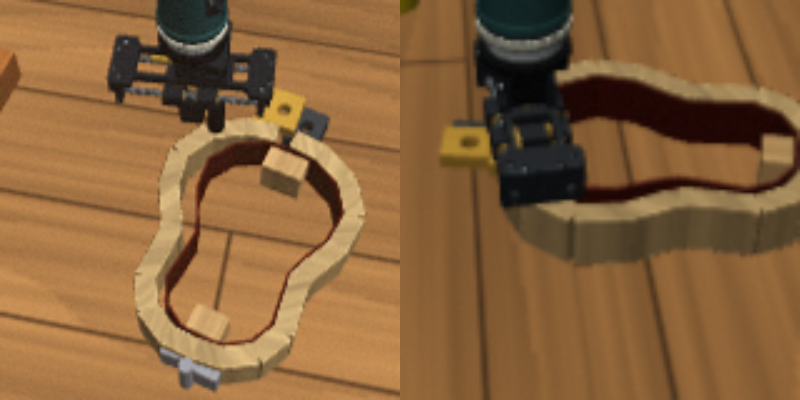

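The push works: the brass lug, at (285,110) in the left panel, has nearly reached the steel lug, with no odd forces. Next I push on in small steps until the stop is felt.

```bash
python3 - <<'E'
from push import *
np.set_printoptions(precision=1,suppress=True)
a=.06
while a>-.08:
    p,o=pose(a,28.5,78);env.move_linear(p,30,o);f=monitor.read_ft_force()
    if a<.03: print(round(a,4),f)
    if np.hypot(f[0],f[1])>18: break
    a-=.005
env.hold(.4);print(monitor.read_ft_force(),monitor.read_ee_pos())
p,o=pose(a,55,78);env.move_linear(p,100,o);p,o=pose(a,55,160);env.move_linear(p,200,o)
# look at the eyes: put wrist camera over them
T=camera_info("wrist")["T_tool_cam"];o=[np.pi,0,0.0]
from scipy.spatial.transform import Rotation as Ro
R=Ro.from_euler("xyz",o).as_matrix()
c=T[:3,3];d=T[:3,2];z=200;tgt=np.array([468.5,122,52])
h=R@c;v=R@d;s=(z+h[2]-52)/-v[2];P=tgt-h-v*s;P[2]=z;print(P)
claw.gripper_to(44)
try: env.move_to(P,o)
except Exception as e: print(e)
env.hold(.3)
print(monitor.read_clock(),repr(monitor.read_ee_pos()),monitor.read_tool_rot())
cv2.imwrite("pics/w1.png",get_image("wrist")[...,::-1])
cv2.imwrite("pics/sc2.png",get_image("scene")[...,::-1])
cv2.imwrite("pics/si2.png",get_image("side")[...,::-1])
E
```

```text
0.025 [ 0.4 -0.6 -0.3]
0.02 [ 0.1 -0.4  0.2]
0.015 [-0.1 -0.5  0.2]
0.01 [-0.2  0.  -0.3]
0.005 [-0.2 -0.3  0.4]
0.0 [ 0.3 -0.4  0.4]
-0.005 [ 0.  -0.8  0.5]
-0.01 [-0.8 -5.8  0. ]
-0.015 [ -0.7 -11.1   0.6]
-0.02 [ -0.9 -17.9   0.5]
-0.025 [ -1.1 -24.1   0.1]
[ -0.2 -22.2   0.8] [508.6  11.3  78.1]
[483.9 121.6 200. ]
14.325 array([483.9, 120.4, 199.4]) [ 3.1  0.  -0. ]
```

View pics/w1.png

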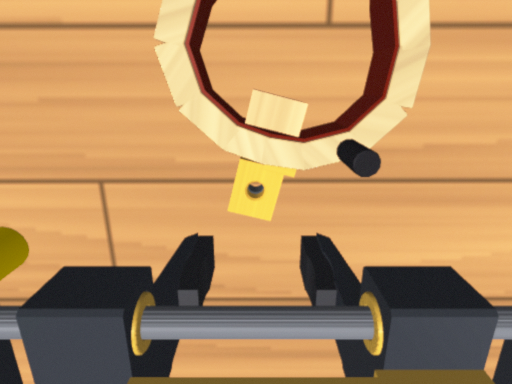

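The wrist view shows the mould shut, with the brass eye's hole at (255,188) and the steel lug hidden beneath it. Next I measure the hole's centre and view the pins with the wrist camera.

```bash
cat >> h.py <<'E'
from scipy.spatial.transform import Rotation as Ro
def wpose():
    p=np.mean([monitor.read_ee_pos() for _ in range(10)],0);e=Ro.from_euler("xyz",[monitor.read_tool_rot() for _ in range(10)]).mean().as_matrix()
    return p,e
def wz(uv,z,p,R):
    c=camera_info("wrist");T=c["T_tool_cam"]
    d=R@T[:3,:3]@np.array([(uv[0]-c["cx"])/c["fx"],(uv[1]-c["cy"])/c["fy"],1]);o=p+R@T[:3,3]
    return o+d*(z-o[2])/d[2]
def look(t,z,yaw):
    T=camera_info("wrist")["T_tool_cam"];R=Ro.from_euler("xyz",[np.pi,0,yaw]).as_matrix()
    h=R@T[:3,3];v=R@T[:3,2];P=np.array(t)-h-v*((z+h[2]-t[2])/-v[2]);P[2]=z;return P,[np.pi,0,yaw]
E
python3 - <<'E'
from h import *
np.set_printoptions(precision=1,suppress=True)
p,R=wpose();print(p)
im=cv2.imread("pics/w1.png")[...,::-1]
hv=cv2.cvtColor(np.ascontiguousarray(im),cv2.COLOR_RGB2HSV)
g=hv[176:202,242:270,2];print(hv[176:202:2,242:270:2,2])
m=(g<170).astype(np.uint8);n,l,s,ct=cv2.connectedComponentsWithStats(m);k=1+np.argmax(s[1:,4])
print(ct[k]+[242,176],s[k]);u=[242+s[k][0]+(s[k][2]-1)/2,176+s[k][1]+(s[k][3]-1)/2];print(u,wz(ct[k]+[242,176],52,p,R),wz(u,52,p,R))
P,o=look([541.6,-317.6,101],240,-.17);env.move_to(P,o);env.hold(.5)
p,R=wpose();w=get_image("wrist");cv2.imwrite("pics/w2.png",w[...,::-1]);print(p,P,monitor.read_clock())
c,s=blob(w,(200,130,320,250),red);print(c,s,wz(c,101,p,R),wz(c,90,p,R))
E
```

```text
[484.  121.  199.7]
[[249 251 251 250 251 250 251 251 250 251 252 252 251 251]
 [249 251 251 250 251 250 251 251 250 251 253 252 251 251]
 [249 252 250 251 251 247 247 246 248 251 252 251 251 251]
 [250 252 250 247 234 217 201 201 221 246 251 251 251 251]
 [251 251 247 208 146 202 218 217 216 188 219 249 251 251]
 [251 250 234 133  50  76 141 147 111  69 104 242 251 251]
 [251 248 219  97  52  48  45  55  61  65  89 235 251 251]
 [251 247 205 124  74  54  51  53  61  79 135 233 251 251]
 [251 248 216 136 111  89  84  87  91 138 173 244 251 251]
 [251 250 226 169 120 119 114 124 146 164 202 249 251 251]
 [250 251 242 222 166 128 123 132 155 199 244 250 251 251]
 [250 250 250 241 227 217 204 208 232 243 249 251 251 251]
 [250 251 250 251 248 244 242 246 247 250 251 251 251 251]]
[254.6 190.5] [  5   8  17  14 176]
[np.float64(255.0), np.float64(190.5)] [467.9 123.4  52. ] [467.9 123.1  52. ]
[ 553.9 -319.9  240.1] [ 553.8 -320.1  240. ] 16.675
[258.6 184. ] [248 170  22  29 483] [ 547.  -320.1  101. ] [ 543.6 -319.6   90. ]
```

View pics/w2.png

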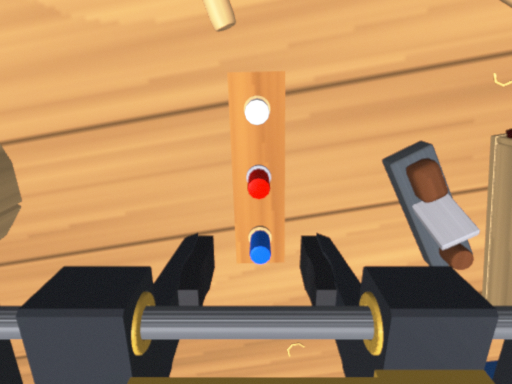

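Wrist view: white is at (257,111), red at (259,185) and blue at (260,246), all upright in the rack. I'll use the knob's edges to fix its axis.

```bash
python3 - <<'E'
from h import *
np.set_printoptions(precision=1,suppress=True)
p,R=wpose();w=cv2.imread("pics/w2.png")[...,::-1]
print(w[162:204,258].tolist())
for f,box in((red,(240,150,280,205)),(blue,(240,225,280,270)),(wht,(240,90,280,130))):
    c,s=blob(w,box,f);cx=s[0]+s[2]/2-.5;top=s[1]-.5;bot=s[1]+s[3]-.5
    print(s,wz((cx,bot),101,p,R),wz((cx,top),61,p,R),wz((cx,bot-11.5),101,p,R))
E
```

```text
[[226, 150, 79], [223, 146, 80], [181, 131, 96], [164, 153, 155], [202, 205, 218], [218, 217, 227], [176, 149, 159], [129, 62, 66], [115, 19, 15], [113, 17, 8], [114, 15, 10], [114, 12, 9], [113, 13, 11], [116, 15, 13], [117, 16, 11], [134, 21, 19], [203, 23, 13], [246, 34, 23], [252, 34, 21], [252, 36, 18], [252, 27, 8], [252, 32, 14], [252, 27, 3], [252, 29, 3], [252, 26, 8], [252, 22, 0], [252, 29, 12], [252, 21, 0], [252, 23, 0], [252, 26, 5], [252, 21, 0], [251, 20, 0], [252, 20, 3], [251, 22, 0], [251, 19, 0], [251, 27, 0], [250, 49, 11], [241, 117, 62], [231, 145, 79], [229, 150, 80], [229, 153, 83], [229, 153, 82]]
[248 170  22  29 483] [ 532.8 -317.6  101. ] [ 550.4 -320.8   61. ] [ 544.  -319.5  101. ]
[251 231  19  32 519] [ 464.8 -307.6  101. ] [ 481.  -310.8   61. ] [ 477.7 -309.8  101. ]
[244 100  26  25 497] [ 601.1 -327.4  101. ] [ 620.2 -330.7   61. ] [ 610.8 -329.1  101. ]
```

```bash
python3 - <<'E'
from h import *
np.set_printoptions(precision=1,suppress=True)
o=[np.pi,0,-.15]
env.move_to([542.3,-319.3,170],o);env.move_linear([542.3,-319.3,66],120);env.hold(.3)
print(wpose()[0],monitor.read_ft_force())
claw.gripper_to(10);env.hold(.3);print(monitor.read_grip_width(),monitor.read_finger_force(),monitor.read_ft_force())
env.move_linear([542.3,-319.3,190],100);print(monitor.read_grip_width(),monitor.read_ft_force())
env.move_to([468.4,123.3,190],[np.pi,0,-.25]);env.move_linear([468.4,123.3,125],120);env.hold(.4)
print(wpose()[0],monitor.read_clock())
w=get_image("wrist");a=get_image("scene");b=get_image("side")
for n,x in(("w3",w),("a3",a),("b3",b)):cv2.imwrite(f"pics/{n}.png",x[...,::-1])
r=lambda x:cv2.resize(x,(400,300),interpolation=cv2.INTER_CUBIC)
cv2.imwrite("pics/m3.png",np.vstack([np.hstack([r(w[160:340,140:380]),r(a[150:225,250:350])]),np.hstack([r(b[120:195,190:290]),r(w)])])[...,::-1])
E
```

```text
[ 542.7 -319.5   66.7] [ 0.  -0.3  0.4]
21.034525331039923 30.000044871121645 [-0.1  0.7  0.1]
21.044693680802173 [ 0.3  0.3 -0.4]
[468.7 123.4 125.5] 23.275
```

View pics/m3.png

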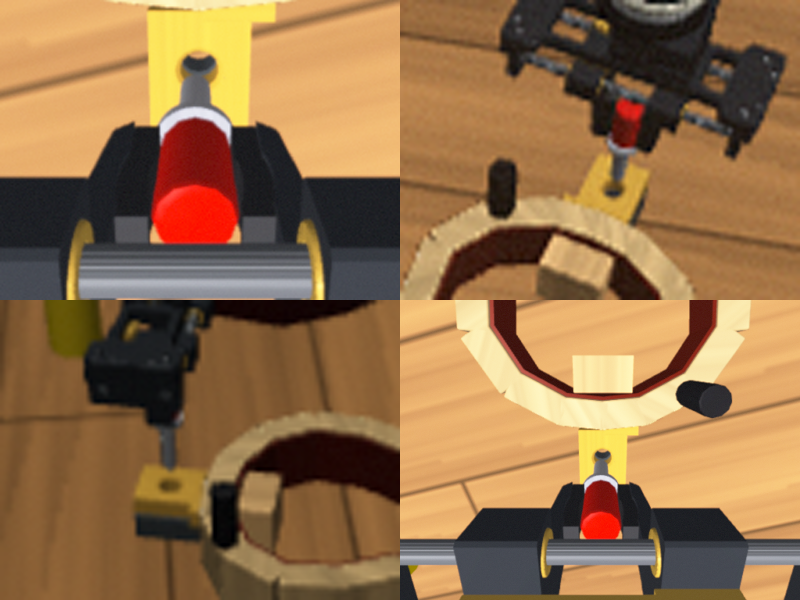

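The wrist crop shows the shank pointing almost straight at the eye: knob top at (196,214), collar at (195.5,~128), hole at (198,68) in the crop (wrist pixel = crop × 0.6 + (140,160)). I'll work out the offsets.

```bash
python3 - <<'E'
from h import *
np.set_printoptions(precision=1,suppress=True)
p,R=wpose();print(p);f=lambda x,y:(x*.6+139.7,y*.6+159.7)
w=cv2.imread("pics/w3.png")[...,::-1]
m=(w[...,0]>200)&(w[...,1]<70)&(w[...,2]<60);ys,xs=np.nonzero(m);print("knobtop px",xs.min(),xs.max(),ys.min(),ys.max())
kc=((xs.min()+xs.max())/2,(ys.min()+ys.max())/2)
print("knobtop",wz(kc,159.8,p,R));print("collar far edge",wz(f(195.5,104),114.8,p,R),wz(f(160,128),117,p,R),wz(f(231,128),117,p,R))
print(cv2.cvtColor(np.ascontiguousarray(w),cv2.COLOR_RGB2HSV)[186:216,246:274:1,2])
print("hole",wz(f(198,68),52,p,R))
E
```

```text
[468.5 123.3 125.2]
knobtop px 232 281 271 305
knobtop [470.9 123.4 159.8]
collar far edge [479.8 120.8 114.8] [475.5 133.6 117. ] [469.9 111.6 117. ]
[[253 253 253 253 252 252 253 253 253 253 253 253 253 253 253 253 254 254
  254 254 253 253 253 253 253 253 253 253]
 [253 253 253 253 252 252 253 253 253 253 253 253 252 253 253 253 253 254
  254 254 253 253 253 253 253 253 253 253]
 [253 253 253 253 252 252 253 253 253 253 252 252 251 251 252 252 253 254
  254 254 253 253 253 253 253 253 253 253]
 [253 253 253 253 252 252 253 253 252 249 248 247 247 247 248 250 252 253
  253 253 253 253 253 253 253 253 253 253]
 [253 253 253 253 252 252 251 249 246 243 237 234 233 232 238 243 248 250
  252 252 252 253 253 253 253 253 253 253]
 [253 253 253 252 250 247 243 241 235 223 220 218 219 220 224 232 235 242
  245 246 249 251 252 253 253 253 253 253]
 [253 253 253 250 245 236 218 214 217 215 217 220 223 224 228 231 233 233
  232 220 231 246 251 252 252 253 253 253]
 [253 252 251 244 234 207 147 138 179 211 222 227 229 230 229 231 229 205
  169 136 152 208 244 251 252 253 253 253]
 [252 250 244
[... 1886 characters left out ...]
19 113 108 104 102  98 100 100 102 102 100 103
  111 161 229 247 249 250 251 252 253 253]
 [253 252 231 165 130 123 118 114 110 103 105  99 100 100 101 102 104 104
  113 171 237 248 250 251 252 253 253 253]
 [252 252 225 154 127 123 117 112 108 104 104 100 100 102 102 101 100 104
  110 150 236 249 251 252 253 253 253 253]
 [252 252 217 145 129 120 117 113 108 103 103 102 101 101  98 101 100 105
  108 136 236 251 252 253 253 253 253 253]
 [253 251 210 138 127 121 114 110 109 105 102 101  99 102 100 101 102 104
  110 131 230 251 253 253 253 253 253 253]
 [252 249 197 137 127 121 116 112 108 105 103  99 100 101 102 100 101 103
  107 129 227 251 253 253 253 253 253 253]]
hole [469.1 122.3  52. ]
```

Relative to the pin axis, the hole is about 1.5 mm to the image right and about 0.6 mm forward. I'll correct for that and lower in small steps while watching the force.

```bash
python3 - <<'E'
from h import *
np.set_printoptions(precision=1,suppress=True)
x,y=468.6,121.7
env.move_linear([x,y,120],40)
for z in list(range(112,66,-4))+[66,65,64,63,62,61.5]:
    env.move_linear([x,y,z],30);f=monitor.read_ft_force();print(z,f,end=" ")
    if np.linalg.norm(f)>9:print("STOP");break
print(monitor.read_clock(),wpose()[0],monitor.read_grip_width())
w=get_image("wrist");a=get_image("scene");b=get_image("side")
r=lambda x:cv2.resize(x,(400,300),interpolation=cv2.INTER_CUBIC)
cv2.imwrite("pics/m4.png",np.vstack([np.hstack([r(w[160:340,140:380]),r(a[150:225,250:350])]),np.hstack([r(b[120:195,190:290]),r(w)])])[...,::-1])
E
```

```text
112 [ 0.4 -0.7 -1. ] 108 [ 1.   0.  -0.8] 104 [ 0.3 -0.7 -0.7] 100 [-0.9 -0.3 -0.8] 96 [-0.9 -0.9 -0.6] 92 [ 0.2  0.1 -1. ] 88 [0.1 0.7 0. ] 84 [ 0.4  0.6 -1.2] 80 [-0.  -0.2 -0.4] 76 [ 0.4  0.4 -1.4] 72 [-0.9  0.9 -1.1] 68 [-0.6  0.1 -0.8] 66 [-0.4  0.1 -1.1] 65 [ 1.1  0.2 -1.6] 64 [ 0.4 -0.2 -0.8] 63 [ 0.2 -0.2 -0.7] 62 [ 0.7 -0.3 -1.5] 61.5 [-2.6 -0.8  4.8] 28.7417 [468.7 121.7  61.9] 21.190365658488563
```

View pics/m4.png

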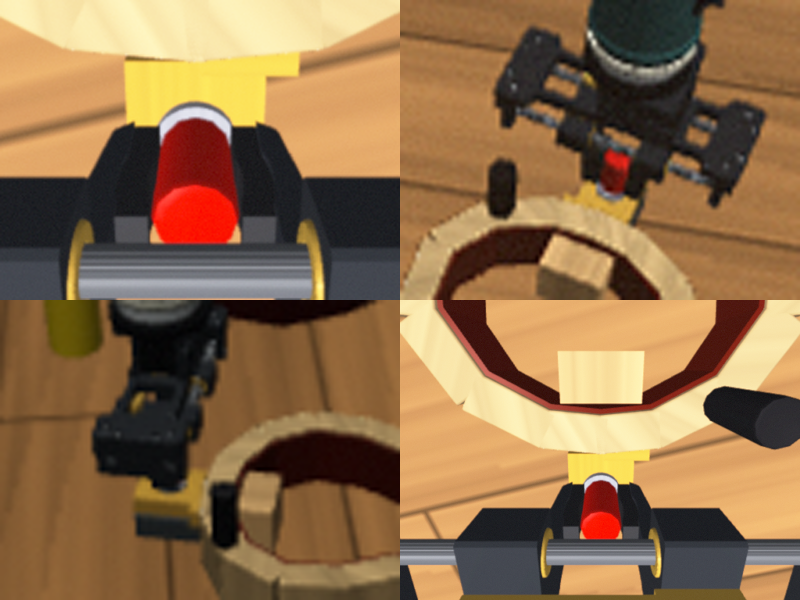

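The pin went in without side load, and the upward force came at 61.5 mm, where the collar should meet the lug. The picture shows the collar on the brass. Now I release, back off and check.

```bash
python3 - <<'E'
from h import *
np.set_printoptions(precision=1,suppress=True)
claw.gripper_to(40);env.hold(.2);env.move_linear([468.6,121.7,200],120)
P,o=look([468.6,122,80],220,-.25);env.move_to(P,o);env.hold(.4)
p,R=wpose();w=get_image("wrist");a=get_image("scene");b=get_image("side")
c,s=blob(w,(190,120,330,270),red);cx=s[0]+s[2]/2-.5;print(s,wz((cx,s[1]+s[3]-.5),97,p,R),wz((cx,s[1]-.5),57,p,R))
print(monitor.read_clock(),monitor.read_ft_force())
r=lambda x:cv2.resize(x,(400,300),interpolation=cv2.INTER_CUBIC)
cv2.imwrite("pics/m5.png",np.vstack([np.hstack([r(w[110:290,140:380]),r(a[150:225,250:350])]),np.hstack([r(b[120:195,190:290]),r(a)])])[...,::-1])
E
```

```text
[246 174  22  31 541] [460.3 124.3  97. ] [477.5 119.8  57. ]
31.6583 [-0.4 -0.3  0.4]
```

View pics/m5.png

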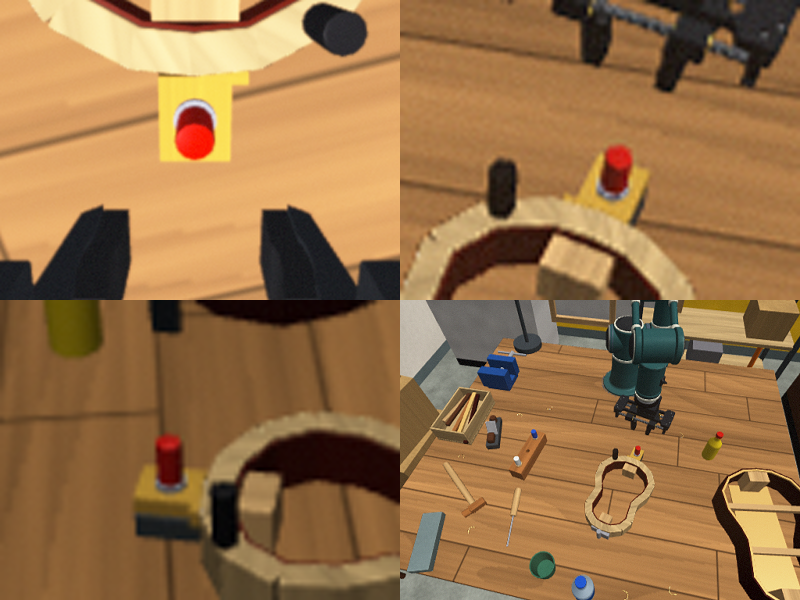

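The pin stands upright with its collar flat on the brass eye, the mould is shut, and the bystanders haven't moved.

```bash
python3 -c "
from workcell import *
print(job_done())"
```

```text
the job is handed in; nothing more can be done
None
```

I swung the mould shut and put the red-knobbed pin through both eyes; the last pictures show it upright with its collar on the upper eye and nothing else moved, and I handed the job in at about 32 s (no verdict was returned).

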